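Clamp the wheel and hold the hardness gauge on the tyre

ROBOT

A 6-joint arm with a two-finger parallel gripper is mounted at the origin on the work surface. World frame = base frame: x ahead of the robot, y to its left, z up, the work surface at z = 0. Lengths are in m, angles in degrees, forces in N, time in s.
With the tool pointing down it reaches from about 0.25 to 0.85 m from the base axis. Payload 12.5 kg.
Tool frame: the origin (TCP) lies at the very end of the fingers, on their centre line; the grasp point (between the pads) lies 19 mm behind it; z points along the fingers, y is the direction in which the jaws open and shut (so a half turn about z gives the same grasp; the last joint's range is limited). The gripper opens to 93 mm and grips with 3 to 60 N. Pads are 15 mm wide; open, the fingers measure 128 mm over their backs; the gripper's body (75 mm by 188 mm) begins 65 mm behind the grasp point.
Start: joints at [63.449, 20.094, 94.641, -0, 65.266, -4.847], TCP at [0.203, 0.511, 0.219] pointing down, gripper open.
Joint ranges: [-157.81, 157.81], [-45, 120.19], [0.68, 151.7], [-89.99, 269.99], [4.06, 180], [-164.3, 164.3]. Speed limits (degrees/s): [127.2, 127.2, 159.86, 180, 180, 180].

INTERFACE

Orientations are given as [roll, pitch, yaw] about the fixed x, y, z axes, in that order (R = Rz(yaw) Ry(pitch) Rx(roll)).
In Python, from workcell import bot, viewer gives the robot as it stands. The module is installed in compiled form; this text tells all that it offers.
- The arm moves only by the tool servo_tool, never from a script. Its argument "moves" is a list that holds one entry, the list of rows, each a list of 5 numbers: the shift along the tool's x, y, z in m, then the turn about the tool's z in degrees, then the closure in counts, from 0 (fully open) to 255 (shut). A call has exactly 5 rows; each row is the pose to reach, as a shift and turn from the pose commanded when the call began, along the tool's axes at that moment; what a row does not reach only later rows make up. A row lasts 1/8 s, in which the tool goes at most 62.5 mm and 10.7 degrees, less where a joint would pass 70% of its speed; a pose out of reach is approached as far as the arm can. A call with a gripper value outside its range is refused whole. The fingers move at their own pace and stop on an object; "grip_force" is the grip in N (left out, the last holds). Time passes only in rows, so rows that repeat a pose let the fingers close, or fill a call up. It gives the time, the measured TCP pose, the force and the opening at its end, in the units of the state.
- bot.state(): the state, without advancing time (a new reading comes with each control period).
- viewer.get_image(name): name is "side" or "top"; returns the picture (420x560x3 uint8, red, green, blue); there is no depth.
- viewer.get_calibration(name): a dict with "fx", "fy", "cx", "cy" (pixels), "T" (4x4, takes a point from camera to world coordinates). Camera axes: x right, y down, z forward; pixel columns grow to the right and rows downward; lengths in m; the calibration is good to about 2 mm. A picture is of the moment at which its call begins. get_calibration takes no time and is no camera call.
- bot.hand_in(): hands the job in, once; it reports no verdict.
The state is a dict: "t": time; "joints": joint angles; "qvel": joint speeds; "joint_torque": joint torques, N m; "position": TCP position; "orientation": TCP orientation; "force": force on the tool from outside, world axes, zero at the start; "ft_torque": the same for the moment, N m; "opening": finger opening in m.
Only numpy, scipy, OpenCV 4.12 (cv2) and the standard library are available. Lean on these libraries where they do the work, as an engineer would, in place of code of your own. Each camera call takes 0.05 s, during which the arm holds its last target.

TASK

At the pit bench, first lock the wheel in its test nest: swing the toggle clamp's blue handle all the way down until it snaps over centre, with the rubber tip of the clamp pressing on the arbor, and let go of the handle. Then lift the hardness gauge out of its orange stand, hold it upright with its foot centred on the white dot on top of the tyre, and press it gently down, square and flush on the tread, with about 10 N (a one-kilogram push). The program finishes while still holding the gauge pressed there; leave the wheel clamped and everything else on the bench where it is.

Things in the scene. Friction and masses are not known exactly. Their poses are not given: they have to be found in the camera images.
- nest: Wheel test nest bolted to the bench; stands elsewhere and turned each time. Origin on the bench below the wheel's centre; x away from the clamp handle, y along the arbor, z up. Plate 185 x 130 x 8 mm (x -125 to 60); two V-blocks at y = +-36 mm, 24 wide, tops at 58. Clamp on a 28 mm wide riser, x -114 to -52, y = 36, pivots 84 to 100 mm high. Clamped, the nest is at most 115 mm high
- handle_grip (a point): Middle of the clamp's blue grip (62 long, 14 wide along the nest's y, 15 mm thick; 28 mm from its free end); y = nest's y, x towards the pivot. In the nest's frame, y = 36 mm always; open, steep, at (x, z) = (-96, 170); going down via (-110, 167), (-121, 161), (-131, 151), (-136, 139), (-139, 124), (-140, 110) to (-140, 91) locked, nearly level. The last 20 mm need a few newtons
- clamp_handle (a joint): Swing of the clamp handle relative to the clamp arm (rad): 0 open as found, about 2.66 at dead centre (grip 98 mm high), 2.74 locked on its stop past centre, where it stays down by itself
- clamp_arm (a joint): Swing of the clamp arm (rad): 0 open as found (standing up), about 1.385 when down on the arbor and locked
- spindle: Sprung spindle with a black rubber tip, 11 mm across, at the end of the clamp arm; origin at the tip's face. Locked, it presses the arbor into its V-block with about 8 N
- wheel: Slick rubber tyre 84 mm in diameter, 38 mm wide, on a white rim, with a 10 mm steel arbor 116 mm long through its hub lying loose in the V-blocks; 150 g. Origin at the wheel's centre, 56 mm above the bench; y along the arbor, z towards the white dot. Nothing stops it from turning until it is clamped
- mark (a point): Centre of the white dot (14 mm across) on the tread, at the very top of the tyre, 98 mm above the bench; z is the outward normal of the tread. The tread is firm: it gives about 0.1 mm under 10 N
- gauge_stand: Orange block 62 x 76 mm, 34 mm high, fixed to the bench, with a hole 23 mm wide in which the gauge's stem hangs; origin on the bench at its centre. It stands somewhere else, and turned, every time
- gauge: Hand-held hardness gauge (durometer), 200 g, upright in its stand. Origin at the centre of the foot's underside (8 mm above the bench in the stand), z up. Steel foot 18 mm across, 6 high; stem 13 across up to 26; white body 26 thick (x), 40 wide (y), flat sides, from 26 to 124 mm; display on the -x face. A spring pin sticks out 2.5 mm below the foot; about 3 N push it in flush
- gauge_grip (a point): Point on the gauge's axis where it is best gripped: 80 mm above the underside of its foot and 44 mm below its top; axes as the gauge's. In the stand it is 88 mm above the bench
- gauge_foot (a point): Centre of the flat underside of the gauge's foot; axes as the gauge's
- battery: Bystander: flat battery pack 139 x 47 x 25 mm, yellow and dark blue, lying between robot and nest
- spare_wheel: Bystander: spare wheel with yellow rim lying flat, 84 mm in diameter, 38 mm high
- glue_bottle: Bystander: small white bottle with red cap, 32 mm in diameter, 85 mm high
- driver: Bystander: hex driver with orange handle lying on the bench, 170 mm long
- drink_can: Bystander: green drink can, 66 mm in diameter, 115 mm high
- buggy: Bystander: blue and yellow model buggy, 370 x 250 mm, 130 mm high
Things that resemble listed ones, but are neither listed nor needed, are in the scene too. Leave any yellow look-alike of the nest alone.

How it is judged (in metres and radians):
On the way, in this order (a step that is already met when the one before it is completed fails the run):
1. the toggle clamp is snapped over centre, its rubber tip presses on the arbor, and its handle has been let go (value of joint clamp_handle above 2.7 rad and value of joint clamp_arm above 1.36 rad and contact force between spindle and wheel above 4 N and contact force between the fingers and nest below 0.1 N), for 0.2 s.
2. the gauge is gripped and lifted clear out of its stand (height (world z) of gauge_foot above 0.045 m and contact force between gauge and gauge_stand below 0.1 N and contact force between the fingers and gauge above 1 N), for 0.1 s.
At the end, for the whole second after the job is handed in: Clamp locked past centre (handle above 2.70), tip on the arbor over 4 N; gauge held in the fingers alone, within 7 degrees of upright, foot within 8 mm of the white dot and 1.5 mm of the tread, still, pressing with 5 to 20 N; dot still on top, wheel in its V-blocks (all of step 1 and horizontal distance between gauge_foot and mark below 0.008 m and z of gauge_foot in the frame of mark below 0.0015 m and contact force between gauge and wheel between 5 and 20 N and angle between gauge_foot's own z axis and vertical below 0.12 rad and angle between mark's own z axis and vertical below 0.15 rad and contact force between the fingers and gauge above 1 N and contact force between gauge and nest below 0.1 N and contact force between gauge and gauge_stand below 0.1 N and contact force between the fingers and wheel below 0.1 N and linear speed of gauge below 0.02 m/s and distance between wheel and nest below 0.062 m); the arm keeps its last pose, push and grip.
It fails at once if the gauge is pressed on the tyre with more than 35 N (contact force between gauge and wheel above 35 N).
It fails at once if the gauge is knocked or laid over (angle between gauge_foot's own z axis and vertical above 0.8 rad).
It fails at once if the wheel is lifted or pushed out of its V-blocks (distance of wheel from where it was at the start of the episode above 0.012 m).
It fails at once if another thing on the bench is moved by more than 25 mm (distance of any of battery, spare_wheel, glue_bottle, driver, drink_can, buggy from where it was at the start of the episode above 0.025 m).
It also fails if it takes over 72 s, if anything falls off the work surface, if the arm or the gripper's body presses on something with over 40 N, if the wrist force passes 120 N, or if a joint passes its speed limit or range.

## Working session

There is one attempt and no reset: what is moved stays moved. The work goes in short steps, Python scripts to look and compute and a tool call to move; the robot and the scene stay as the last step left them, time stands still between calls to the robot, and variables do not carry over. Pictures are saved under pics/ and viewed, and the job is handed in when it is done.

Besides the shell and the picture viewer there is one more tool, called after "Request:" by a JSON object that holds its "api" and its "payload", one argument or row to a line. servo_tool: Moves the arm, as the interface text tells. Its arguments: {"type":"object","properties":{"moves":{"type":"array"},"grip_force":{"type":"number"}},"required":["moves"]}

```bash
mkdir -p pics
python3 - <<'E'
from workcell import bot, viewer
import cv2, numpy as np
for n in ("side","top"):
    im=viewer.get_image(n); cv2.imwrite(f"pics/{n}0.png",cv2.resize(im[:,:,::-1],(784,588),interpolation=cv2.INTER_CUBIC)); cv2.imwrite(f"pics/raw_{n}0.png",im[:,:,::-1])
    c=viewer.get_calibration(n); print(n,c["fx"],c["fy"],c["cx"],c["cy"]);print(np.round(c["T"],4))
print(bot.state())
E
```

```text
side 544.8056363106582 544.8056363106582 281.67623567841906 215.37715626884503
[[-0.949  -0.181   0.258   0.2382]
 [-0.3144  0.6008 -0.735   1.1074]
 [-0.022  -0.7786 -0.6271  0.9843]
 [ 0.      0.      0.      1.    ]]
top 526.8744676211383 526.8744676211383 283.29685745474086 206.6611765093663
[[ 0.0267 -0.9914  0.1284  0.388 ]
 [-0.9995 -0.0288 -0.0144  0.0865]
 [ 0.018  -0.1279 -0.9916  1.4913]
 [ 0.      0.      0.      1.    ]]
{'t': 0.1, 'joints': array([ 6.34492642e+01,  2.01212485e+01,  9.46725143e+01, -1.13654853e-03,
        6.52657912e+01, -4.84694298e+00]), 'qvel': array([ 0.00354049, -0.04271547, -0.14025326,  0.01011784,  0.08126599,
        0.08906455]), 'joint_torque': array([ 1.80866355e-04, -4.98039401e+01, -2.85705078e+01,  7.00570713e-02,
        2.40013911e-02, -3.99821590e-05]), 'position': array([0.20323556, 0.51074311, 0.21816038]), 'orientation': array([-1.79940572e+02, -4.00388498e-03,  1.58296681e+02]), 'force': array([-0.67296114, -0.16187063, -0.2752238 ]), 'ft_torque': array([ 0.05306433, -0.02130003,  0.00520936]), 'opening': 0.0932884507858461}
```

View pics/side0.png

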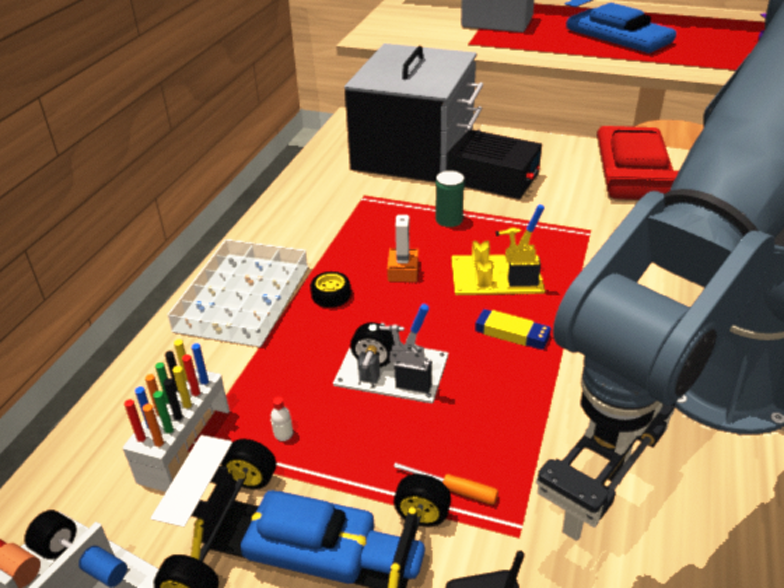

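View pics/top0.png

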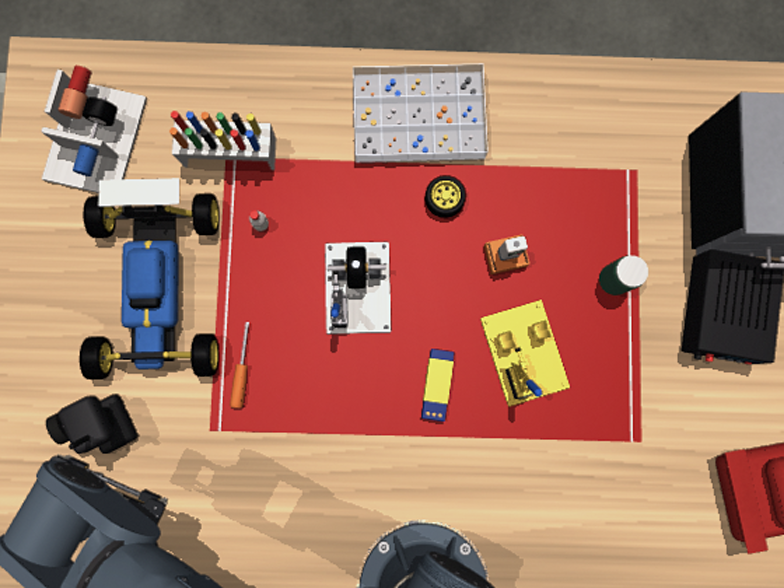

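Two candidates for the nest, in top-view pixels: a white plate carrying the wheel at (357,287), and a yellow one without a wheel at (525,350). The white one is meant, because it holds the wheel with the dot. The gauge is in the orange stand at (508,255), with the drink can nearby at (625,275). I'll confirm in enlarged crops.

Run:
```python
import cv2, numpy as np
t=cv2.imread("pics/raw_top0.png"); s=cv2.imread("pics/raw_side0.png")
# top nest crop: raw coords = /1.4
a=cv2.resize(t[165:245,220:290],None,fx=7,fy=7,interpolation=cv2.INTER_CUBIC) #490x560
b=cv2.resize(t[160:205,335:385],None,fx=6,fy=6,interpolation=cv2.INTER_CUBIC) #300x270
c=np.zeros((560,800,3),np.uint8); c[:,:490]=a; c[:270,495:795]=b
cv2.imwrite("pics/crop_top.png",c)
a=cv2.resize(s[210:295,232:328],None,fx=6,fy=6,interpolation=cv2.INTER_CUBIC) #576x510
b=cv2.resize(s[148:206,272:306],None,fx=6,fy=6,interpolation=cv2.INTER_CUBIC) #204x348
c=np.zeros((510,790,3),np.uint8); c[:,:576]=a; c[:348,580:784]=b
cv2.imwrite("pics/crop_side.png",c)
```

```text
(no output)
```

View pics/crop_top.png

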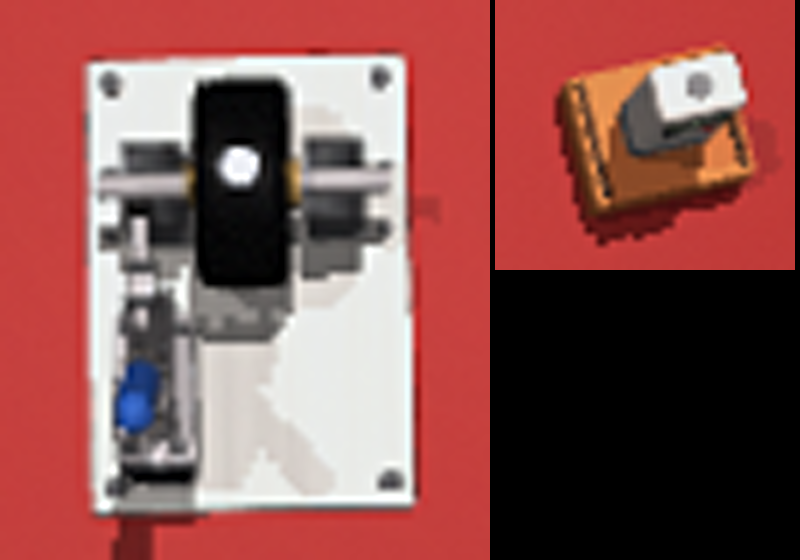

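View pics/crop_side.png

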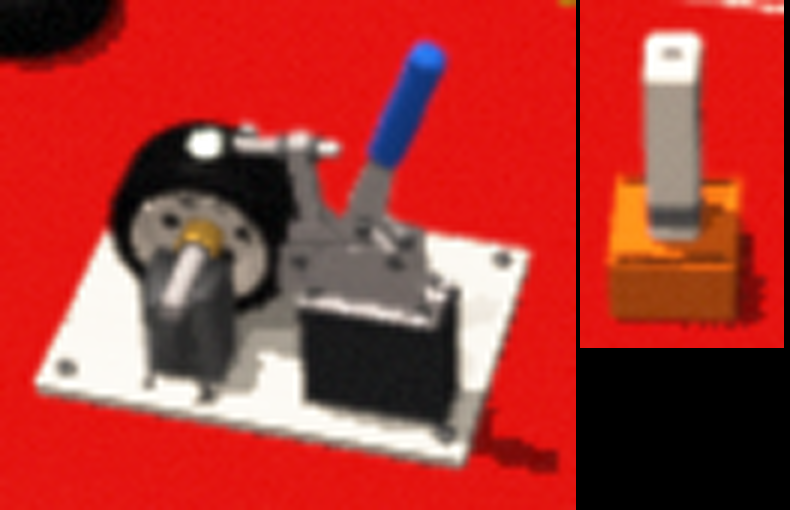

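The crops confirm both: the wheel with its white dot is on the white nest (dot at raw top px ≈ (254,188.6)) with the blue handle standing up, and the gauge's white top is above the orange stand. Next, working out the poses.

```bash
cat > h.py <<'E'
import numpy as np, cv2
from scipy.optimize import least_squares
from workcell import bot, viewer
C={n:viewer.get_calibration(n) for n in("side","top")}
def proj(n,P):
    c=C[n];P=np.atleast_2d(P);T=np.linalg.inv(c["T"]);q=P@T[:3,:3].T+T[:3,3]
    return np.c_[c["fx"]*q[:,0]/q[:,2]+c["cx"],c["fy"]*q[:,1]/q[:,2]+c["cy"]]
def back(n,uv,z):
    c=C[n];uv=np.atleast_2d(uv);d=np.c_[(uv[:,0]-c["cx"])/c["fx"],(uv[:,1]-c["cy"])/c["fy"],np.ones(len(uv))]@c["T"][:3,:3].T
    o=c["T"][:3,3];return o+d*((z-o[2])/d[:,2])[:,None]
def tri(ut,us):
    def f(p): return np.r_[(proj("top",p)-ut).ravel(),(proj("side",p)-us).ravel()]
    r=least_squares(f,[.45,0,.1]);return r.x,f(r.x)
def pl(p,x,y,z):
    c,s=np.cos(p[2]),np.sin(p[2]);return [p[0]+c*x-s*y,p[1]+s*x+c*y,z]
E
python3 - <<'E'
from h import *
np.set_printoptions(suppress=True,precision=4)
ct=lambda a:np.array(a)/7+[220,165]
cs=lambda a:np.array(a)/6+[232,210]
pts=[("top",ct((85,62)),(60,65,8)),("top",ct((405,55)),(60,-65,8)),("top",ct((413,505)),(-125,-65,8)),("top",ct((95,512)),(-125,65,8)),("top",ct((238,165)),(0,0,98)),
("side",cs((205,143)),(0,0,98)),("side",cs((530,252)),(-125,-65,8)),("side",cs((38,383)),(60,65,8)),("side",cs((463,455)),(-125,65,8))]
def f(p): return np.concatenate([(proj(n,pl(p,*np.array(q)/1e3))-u).ravel() for n,u,q in pts])
r=least_squares(f,[.45,0,0]);print("nest",r.x,np.degrees(r.x[2]));print(f(r.x).reshape(-1,2))
print("dot tri",tri(pts[4][1],pts[5][1]), "back",back("top",pts[4][1],.098),back("side",pts[5][1],.098))
print("handle top end tri",tri(ct((133,408)),cs((428,55))))
for x,z in((-96,170),(-140,91)): print(pl(r.x,x/1e3,.036,z/1e3))
# gauge
gt=lambda a:(np.array(a)-[495,0])/6+[335,160]
gs=lambda a:(np.array(a)-[580,0])/6+[272,148]
print("stand top corners",back("top",gt([(565,85),(722,45),(755,172),(597,212)]),.034))
print("gauge top corners",back("top",gt([(656,68),(738,52),(748,100),(655,120)]),.132))
print("gauge top side",back("side",gs([(673,54)]),.132),back("top",gt([(699,86)]),.132))
E
```

```text
nest [0.6153 0.1468 0.0518] 2.9694822785126225
[[-0.4253 -0.5789]
 [-0.6537 -0.5458]
 [-0.2437 -0.2794]
 [-1.0219 -0.1779]
 [-0.331  -0.1759]
 [ 0.9251 -0.5635]
 [ 0.5226 -1.0534]
 [ 0.1362 -1.0806]
 [ 0.5306 -0.0853]]
dot tri (array([0.6168, 0.1464, 0.0951]), array([-0.1043, -0.5238,  0.4909,  0.0843])) back [[0.6149 0.1459 0.098 ]] [[0.6168 0.1495 0.098 ]]
handle top end tri (array([0.5122, 0.1762, 0.1907]), array([-0.0336, -0.1973,  0.1839,  0.0263]))
[np.float64(0.5176123234738064), np.float64(0.17778723876721308), 0.17]
[np.float64(0.4736714036358177), np.float64(0.17550786082762898), 0.091]
stand top corners [[ 0.6741 -0.1108  0.034 ]
 [ 0.6955 -0.1846  0.034 ]
 [ 0.6354 -0.2004  0.034 ]
 [ 0.6143 -0.1264  0.034 ]]
gauge top corners [[ 0.6637 -0.1374  0.132 ]
 [ 0.6719 -0.1734  0.132 ]
 [ 0.6506 -0.1779  0.132 ]
 [ 0.6405 -0.1371  0.132 ]]
gauge top side [[ 0.657  -0.1503  0.132 ]] [[ 0.6562 -0.1564  0.132 ]]
```

```bash
cat >> h.py <<'E'
NEST=[.6153,.1465,.0518]
def go(x,y,z,jaw=None):
    """shift/turn needed from measured pose to TCP target; jaw heading deg"""
    s=bot.state();p=s["position"];w=np.radians(s["orientation"][2]);d=np.array([x,y,z])-p
    o=[d@[np.cos(w),np.sin(w),0],d@[np.sin(w),-np.cos(w),0],-d[2]]
    t=0
    if jaw is not None:
        h=s["orientation"][2]-90; t=-((jaw-h+90)%180-90)
    print("pose",np.round(p,4),np.round(s["orientation"],2),"F",np.round(s["force"],2),"op",round(s["opening"],4),"t",s["t"]);print("shift",np.round(o,4),"turn",round(t,2))
E
python3 -c "
from h import *
q=pl(NEST,-.096,.036,0);print(q);go(q[0],q[1],.225,92.97)"
```

```text
[np.float64(0.5175648005625827), np.float64(0.17748113604967175), 0]
pose [0.2032 0.5107 0.2182] [-179.94   -0.    158.3 ] F [-0.67 -0.16 -0.28] op 0.0933 t 0.1
shift [-0.4153 -0.1934 -0.0068] turn -24.67
```

Request:
{"api": "servo_tool", "payload": {
  "moves": [
    [[-0.04, -0.02, -0.03, -8, 0], [-0.09, -0.042, -0.03, -16, 0], [-0.14, -0.065, -0.03, -24.7, 0], [-0.19, -0.088, -0.03, -24.7, 0], [-0.24, -0.112, -0.03, -24.7, 0]]
  ]
}}

```text
t: 0.72
position: [0.3858, 0.3167, 0.2485]
orientation: [-180.0, -0.0, -177.0]
force: [-0.5, 1.0, -0.1]
opening: 0.0934
```

```bash
python3 -c "
from h import *
q=pl(NEST,-.096,.036,0);go(q[0],q[1],.22,92.97)"
```

```text
pose [0.3858 0.3167 0.2485] [-1.7999e+02 -1.0000e-02 -1.7699e+02] F [-0.54  0.98 -0.06] op 0.0934 t 0.725
shift [-0.1243 -0.1459  0.0285] turn 0.04
```

Request:
{"api": "servo_tool", "payload": {
  "moves": [
    [[-0.04, -0.045, 0.0, 0, 0], [-0.08, -0.092, 0.0, 0, 0], [-0.11, -0.13, 0.01, 0, 0], [-0.124, -0.146, 0.02, 0, 0], [-0.124, -0.146, 0.02, 0, 0]]
  ]
}}

```text
t: 1.35
position: [0.5161, 0.1785, 0.2275]
orientation: [-180.0, -0.1, -177.1]
force: [-0.4, 0.2, -0.0]
opening: 0.093
```

```bash
python3 -c "
from h import *
q=pl(NEST,-.096,.036,0);go(q[0],q[1],.151,92.97)
a=viewer.get_image('side')[150:290,200:340];b=viewer.get_image('top')[120:260,200:340]
cv2.imwrite('pics/a1.png',cv2.resize(np.hstack([a,b])[:,:,::-1],None,fx=2.8,fy=2.8,interpolation=3))"
```

```text
pose [0.5161 0.1785 0.2275] [-1.7999e+02 -1.2000e-01 -1.7709e+02] F [-0.45  0.16 -0.02] op 0.093 t 1.35
shift [-0.0014 -0.0011  0.0765] turn -0.06
```

View pics/a1.png

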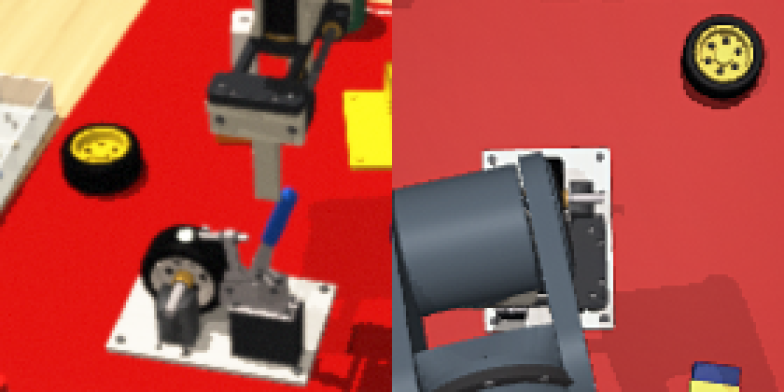

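The side view shows the fingers above and straddling the handle line: the near fingertip is at crop px (266,198) and the handle tip at (288,192). I'll go down to the grip height.

```bash
python3 -c "
from h import *
for y in (.0465,.064): print((proj('side',[.5161+y*0.0,.1785+y,.2275])-[200,150])*2.8)
q=pl(NEST,-.096,.036,.17);print((proj('side',q)-[200,150])*2.8)
for x in (-.1,-.105,-.11):print((proj('side',pl(NEST,x,.036,.198))-[200,150])*2.8)"
```

```text
[[267.47089996 194.22145885]]
[[260.79243933 207.91354341]]
[[283.13495913 212.81300303]]
[[287.89954407 187.33066027]]
[[293.84998744 188.24971822]]
[[299.81092283 189.17039668]]
```

Request:
{"api": "servo_tool", "payload": {
  "moves": [
    [[-0.002, -0.001, 0.03, 0, 0], [-0.002, -0.001, 0.06, 0, 0], [-0.002, -0.001, 0.0765, 0, 40], [-0.002, -0.001, 0.0765, 0, 110], [-0.002, -0.001, 0.0765, 0, 160]]
  ],
  "grip_force": 12
}}

```text
t: 2.08
position: [0.5189, 0.1785, 0.1533]
orientation: [180.0, 0.1, -177.0]
force: [-0.8, 0.2, -0.1]
opening: 0.0678
```

```bash
python3 -c "
from h import *
q=pl(NEST,-.096,.036,0);go(q[0],q[1],.151,92.97)
a=viewer.get_image('side')[170:290,220:340]
cv2.imwrite('pics/a2.png',cv2.resize(a[:,:,::-1],None,fx=4.5,fy=4.5,interpolation=3))"
```

```text
pose [0.5189 0.1785 0.1533] [ 1.7998e+02  9.0000e-02 -1.7698e+02] F [-0.8   0.23 -0.13] op 0.0678 t 2.075
shift [ 0.0013 -0.0009  0.0023] turn 0.05
```

View pics/a2.png

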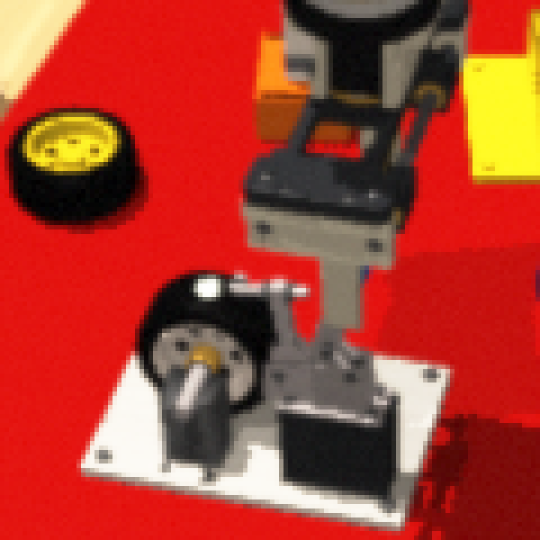

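The near finger covers the handle (blue shows just at its right edge), so the handle is between the jaws. Closing now.

Request:
{"api": "servo_tool", "payload": {
  "moves": [
    [[0.0, 0.0, 0.0, 0, 255], [0, 0, 0, 0, 255], [0, 0, 0, 0, 255], [0, 0, 0, 0, 255], [0, 0, 0, 0, 255]]
  ],
  "grip_force": 12
}}

```text
t: 2.75
position: [0.5184, 0.1781, 0.1521]
orientation: [180.0, -0.0, -177.0]
force: [-1.5, 9.6, 0.6]
opening: 0.0137
```

```bash
python3 -c "
from h import *
q=pl(NEST,-.096,.036,0);go(q[0],q[1],.151,92.97)"
```

```text
pose [0.5184 0.1781 0.1521] [ 179.98   -0.   -177.01] F [-1.51  9.64  0.6 ] op 0.0137 t 2.75
shift [ 0.0009 -0.0006  0.0011] turn 0.02
```

Request:
{"api": "servo_tool", "payload": {
  "moves": [
    [[0.007, 0.001, 0.001, 0, 255], [0.014, 0.001, 0.003, 0, 255], [0.02, 0.001, 0.006, 0, 255], [0.025, 0.001, 0.009, 0, 255], [0.03, 0.001, 0.0135, 0, 255]]
  ]
}}

```text
t: 3.38
position: [0.4881, 0.1769, 0.1392]
orientation: [-180.0, 0.0, -177.0]
force: [-2.7, -5.6, 7.0]
opening: 0.0139
```

```bash
python3 -c "
from h import *
q=pl(NEST,-.126,.036,0);go(q[0],q[1],.156-.019,92.97)
a=viewer.get_image('side')[170:290,220:340]
cv2.imwrite('pics/a3.png',cv2.resize(a[:,:,::-1],None,fx=4.5,fy=4.5,interpolation=3))"
```

```text
pose [0.4881 0.1769 0.1392] [-1.7995e+02  2.0000e-02 -1.7699e+02] F [-2.72 -5.63  7.01] op 0.0139 t 3.375
shift [ 0.0006 -0.001   0.0022] turn 0.04
```

View pics/a3.png

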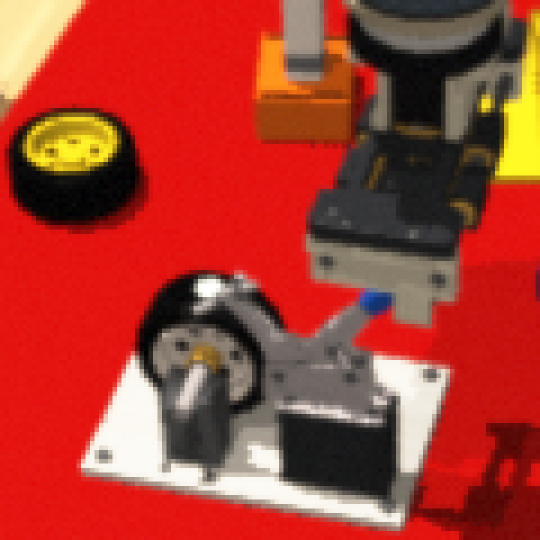

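The handle follows and is now at about 45°, and the clamp arm is coming down. Continuing.

Request:
{"api": "servo_tool", "payload": {
  "moves": [
    [[0.005, -0.0005, 0.0055, 0, 255], [0.008, -0.0005, 0.0115, 0, 255], [0.01, -0.0005, 0.0175, 0, 255], [0.012, -0.0005, 0.025, 0, 255], [0.013, -0.0005, 0.0325, 0, 255]]
  ]
}}

```text
t: 4.05
position: [0.4738, 0.176, 0.1056]
orientation: [-180.0, -0.2, -177.0]
force: [-5.2, -0.5, 2.3]
opening: 0.0141
```

Request:
{"api": "servo_tool", "payload": {
  "moves": [
    [[0.001, 0, 0.007, 0, 255], [0.001, 0, 0.014, 0, 255], [0.001, 0, 0.02, 0, 255], [0.001, 0, 0.026, 0, 255], [0.001, 0, 0.03, 0, 255]]
  ],
  "grip_force": 25
}}

```text
t: 4.68
position: [0.4726, 0.1759, 0.0755]
orientation: [-180.0, -0.2, -177.0]
force: [-6.4, -1.6, 3.9]
opening: 0.0142
```

```bash
python3 -c "
from h import *
q=pl(NEST,-.14,.036,0);go(q[0],q[1],.091-.019,92.97)
a=viewer.get_image('side')[170:290,220:340]
cv2.imwrite('pics/a4.png',cv2.resize(a[:,:,::-1],None,fx=4.5,fy=4.5,interpolation=3))"
```

```text
pose [0.4726 0.1759 0.0755] [-179.96   -0.21 -177.  ] F [-6.36 -1.6   3.91] op 0.0142 t 4.675
shift [-0.001  -0.0008  0.0035] turn 0.03
```

View pics/a4.png

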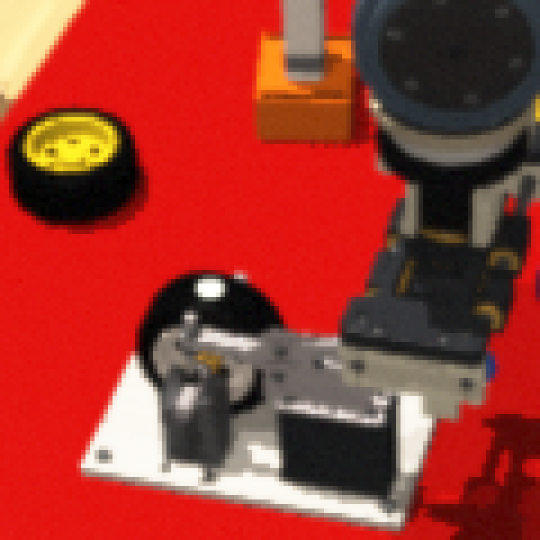

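The arm is nearly level and the tip is on the arbor. I'll press on until it meets the stop.

Request:
{"api": "servo_tool", "payload": {
  "moves": [
    [[-0.001, 0, 0.002, 0, 255], [-0.001, 0, 0.004, 0, 255], [-0.001, 0, 0.005, 0, 255], [-0.001, 0, 0.006, 0, 255], [-0.001, 0, 0.006, 0, 255]]
  ]
}}

```text
t: 5.35
position: [0.4731, 0.1759, 0.0694]
orientation: [-180.0, -0.3, -177.0]
force: [-6.8, -1.1, 1.9]
opening: 0.0138
```

Request:
{"api": "servo_tool", "payload": {
  "moves": [
    [[0, 0, 0.001, 0, 255], [0, 0, 0.002, 0, 255], [0, 0, 0.003, 0, 255], [0, 0, 0.003, 0, 255], [0, 0, 0.003, 0, 255]]
  ]
}}

```text
t: 5.98
position: [0.4734, 0.176, 0.0664]
orientation: [-180.0, -0.2, -177.0]
force: [-6.1, -0.3, -0.5]
opening: 0.0137
```

Request:
{"api": "servo_tool", "payload": {
  "moves": [
    [[0, 0, 0.001, 0, 255], [0, 0, 0.002, 0, 255], [0, 0, 0.003, 0, 255], [0, 0, 0.003, 0, 255], [0, 0, 0.003, 0, 255]]
  ]
}}

```text
t: 6.6
position: [0.4736, 0.176, 0.0635]
orientation: [-180.0, -0.2, -177.0]
force: [-4.4, -2.2, -0.1]
opening: 0.0141
```

```bash
python3 -c "
from h import *
go(.47,.17,.08)
a=viewer.get_image('side')[210:290,230:350]
cv2.imwrite('pics/a5.png',cv2.resize(a[:,:,::-1],None,fx=6.5,fy=6.5,interpolation=3))"
```

```text
pose [0.4736 0.176  0.0635] [-179.96   -0.2  -177.  ] F [-4.42 -2.18 -0.1 ] op 0.0141 t 6.6
shift [ 0.004  -0.0058 -0.0165] turn 0
```

View pics/a5.png

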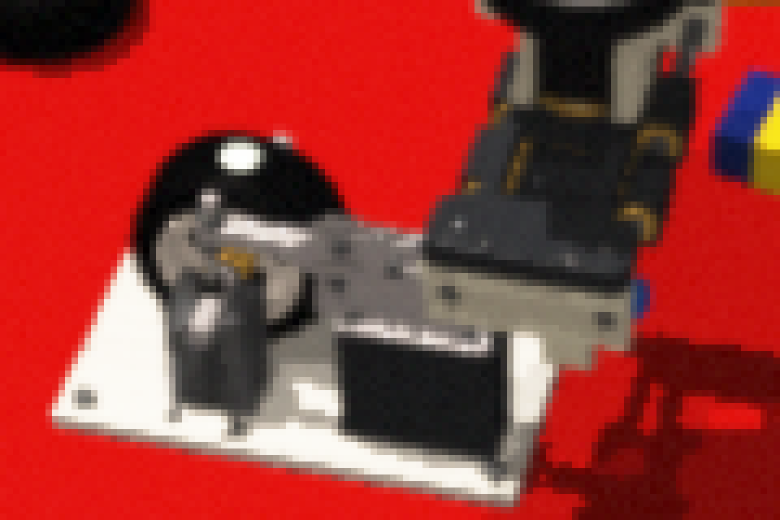

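The clamp arm is level and the tip is on the arbor near (235,260). The low vertical force could mean the pads are slipping on the handle, so I'll release, rise and check.

Request:
{"api": "servo_tool", "payload": {
  "moves": [
    [[0, 0, 0, 0, 180], [0, 0, 0, 0, 140], [0, 0, 0, 0, 130], [0, 0, -0.01, 0, 130], [0, 0, -0.04, 0, 130]]
  ]
}}

```text
t: 7.28
position: [0.4748, 0.1761, 0.1042]
orientation: [-180.0, -0.1, -177.0]
force: [0.0, -0.3, -0.2]
opening: 0.0454
```

Request:
{"api": "servo_tool", "payload": {
  "moves": [
    [[0, 0, -0.03, 0, 130], [0, 0, -0.06, 0, 130], [-0.0, 0, -0.08, 0, 130], [0.0, 0, -0.08, 0, 130], [0, 0, -0.08, 0, 130]]
  ]
}}

```text
t: 7.9
position: [0.4751, 0.1761, 0.1836]
orientation: [-180.0, -0.0, -177.0]
force: [-0.4, -0.7, -0.8]
opening: 0.0458
```

```bash
python3 -c "
from h import *
go(.47,.17,.08)
a=viewer.get_image('side')[210:290,230:350]
cv2.imwrite('pics/a6.png',cv2.resize(a[:,:,::-1],None,fx=6.5,fy=6.5,interpolation=3))"
```

```text
pose [0.4751 0.1761 0.1836] [-1.7999e+02 -4.0000e-02 -1.7700e+02] F [-0.38 -0.66 -0.8 ] op 0.0458 t 7.9
shift [ 0.0054 -0.0059  0.1036] turn 0
```

View pics/a6.png

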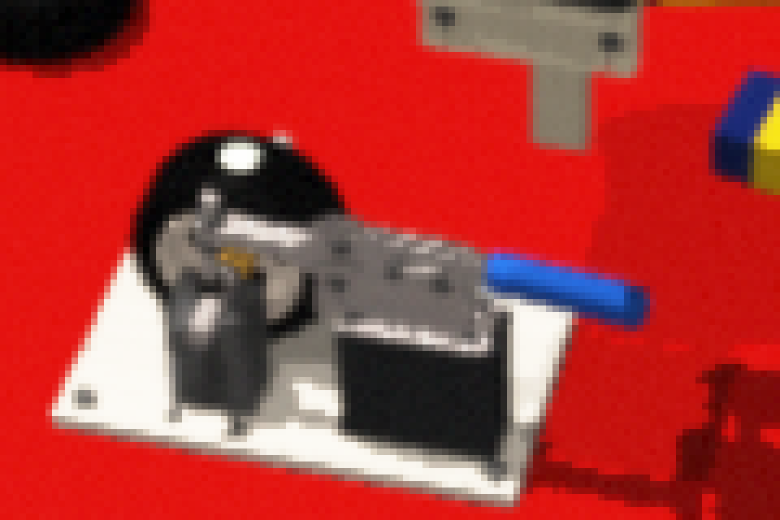

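```bash
python3 -c "
from h import *
off=np.array([230,210])
for x,z in((-.14,.091),(-.14,.098),(-.14,.105),(-.168,.0905),(-.168,.1)): print(x,z,(proj('side',pl(NEST,x,.036,z))-off)*6.5)
print((proj('side',pl(NEST,0,0,.098))-off)*6.5)
q=pl(NEST,-.145,.036,0);go(q[0],q[1],.115,92.97)"
```

```text
-0.14 0.091 [[578.15121947 286.54816105]]
-0.14 0.098 [[578.54854694 272.56887153]]
-0.14 0.105 [[578.94856341 258.4949742 ]]
-0.168 0.0905 [[652.78664228 300.14618768]]
-0.168 0.1 [[653.67250898 281.12836301]]
[[241.48362895 150.77501102]]
pose [0.475  0.1761 0.1833] [-1.7998e+02 -8.0000e-02 -1.7701e+02] F [ 0.59 -0.05  0.19] op 0.0452 t 7.95
shift [ 0.0064 -0.0008  0.0683] turn 0.02
```

The measured handle line passes (578,292). The locked prediction, corrected by the dot's +5 px offset, is (578,291.5), and dead centre would be about 14 px higher, so it is locked. As a check I'll press lightly on top of the grip with closed fingers.

Request:
{"api": "servo_tool", "payload": {
  "moves": [
    [[0.005, 0, 0.03, 0, 255], [0.005, 0, 0.06, 0, 255], [0.005, 0, 0.07, 0, 255], [0.005, 0, 0.078, 0, 255], [0.005, 0, 0.082, 0, 255]]
  ]
}}

```text
t: 8.57
position: [0.4707, 0.176, 0.1022]
orientation: [180.0, 0.0, -177.0]
force: [-0.1, 0.3, -0.2]
opening: 0.002
```

Request:
{"api": "servo_tool", "payload": {
  "moves": [
    [[0, 0, 0.001, 0, 255], [0, 0, 0.002, 0, 255], [0, 0, 0.003, 0, 255], [0, 0, 0.004, 0, 255], [0, 0, 0.004, 0, 255]]
  ]
}}

```text
t: 9.2
position: [0.4706, 0.176, 0.0982]
orientation: [180.0, 0.0, -177.0]
force: [-0.8, 0.7, 1.7]
opening: 0.0005
```

Request:
{"api": "servo_tool", "payload": {
  "moves": [
    [[0, 0, 0.001, 0, 255], [0, 0, 0.001, 0, 255], [0, 0, 0.002, 0, 255], [0, 0, 0.002, 0, 255], [0, 0, 0.002, 0, 255]]
  ]
}}

```text
t: 9.82
position: [0.4706, 0.176, 0.0965]
orientation: [180.0, 0.0, -177.0]
force: [-1.5, -0.9, 7.4]
opening: 0.0005
```

The press meets a stop at TCP z ≈ 98 mm (7 N at 96.5 mm), which matches the locked grip's top face. Rising and going to the gauge.

Request:
{"api": "servo_tool", "payload": {
  "moves": [
    [[0, 0, -0.05, 0, 200], [0, 0, -0.1, 0, 100], [-0.02, -0.03, -0.105, 10, 0], [-0.045, -0.075, -0.105, 20, 0], [-0.07, -0.12, -0.105, 30, 0]]
  ]
}}

```text
t: 10.45
position: [0.5472, 0.0586, 0.2011]
orientation: [180.0, 0.0, 152.7]
force: [0.6, 0.3, -0.2]
opening: 0.0454
```

```bash
python3 -c "
from h import *
go(.6555,-.156,.19,14.5);print(bot.state()['joints'])"
```

```text
pose [0.5472 0.0586 0.2011] [180.    0.  152.7] F [ 0.61  0.34 -0.16] op 0.0454 t 10.45
shift [-0.1946 -0.141   0.0111] turn 48.2
[ 1.26282558e+00  2.12124405e+01  9.56764818e+01  2.23471623e-03
  6.31075012e+01 -6.14409960e+01]
```

Request:
{"api": "servo_tool", "payload": {
  "moves": [
    [[-0.04, -0.03, 0, 10, 0], [-0.085, -0.06, 0, 20, 0], [-0.13, -0.095, 0, 30, 0], [-0.17, -0.125, 0, 40, 0], [-0.1946, -0.141, 0, 48.2, 0]]
  ]
}}

```text
t: 11.08
position: [0.6563, -0.1565, 0.2004]
orientation: [-180.0, -0.0, 104.4]
force: [0.6, 1.2, -0.2]
opening: 0.0917
```

```bash
python3 -c "
from h import *
go(.6555,-.156,.19,14.5);print(bot.state()['joints'])
a=viewer.get_image('side')[90:230,230:370];b=viewer.get_image('top')[120:260,250:390]
cv2.imwrite('pics/b1.png',cv2.resize(np.hstack([a,b])[:,:,::-1],None,fx=2.8,fy=2.8,interpolation=3))"
```

```text
pose [ 0.6563 -0.1565  0.2004] [-1.7996e+02 -1.0000e-02  1.0441e+02] F [ 0.58  1.19 -0.17] op 0.0917 t 11.075
shift [ 0.0007 -0.0007  0.0104] turn -0.09
[-1.73602359e+01  3.42022551e+01  7.51941471e+01 -9.33912886e-03
  7.06461921e+01 -3.17667015e+01]
```

View pics/b1.png

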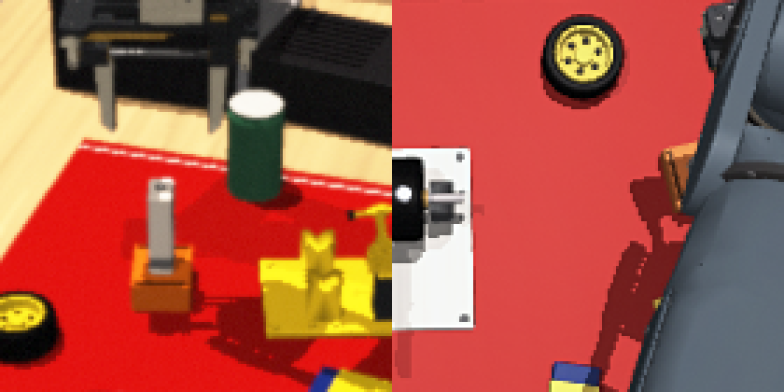

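The gauge (162,185) is centred between the fingers (105 and 217). Descending and gripping.

Request:
{"api": "servo_tool", "payload": {
  "moves": [
    [[0, 0, 0.04, 0, 0], [0, 0, 0.08, 0, 0], [0, 0, 0.115, 0, 60], [0, 0, 0.131, 0, 100], [0, 0, 0.131, 0, 120]]
  ],
  "grip_force": 25
}}

```text
t: 11.8
position: [0.6556, -0.1536, 0.0697]
orientation: [-179.9, -0.0, 104.9]
force: [-0.8, -0.5, 0.2]
opening: 0.0675
```

Request:
{"api": "servo_tool", "payload": {
  "moves": [
    [[0, 0, 0, 0, 150], [0, 0, 0, 0, 180], [0, 0, 0, 0, 255], [0, 0, 0, 0, 255], [0, 0, 0, 0, 255]]
  ],
  "grip_force": 25
}}

```text
t: 12.42
position: [0.6563, -0.1543, 0.0705]
orientation: [180.0, 0.0, 104.8]
force: [0.6, -0.0, 2.0]
opening: 0.0261
```

```bash
python3 -c "
from h import *
go(.6555,-.156,.069,14.5)
a=viewer.get_image('side')[90:230,230:370]
cv2.imwrite('pics/b2.png',cv2.resize(a[:,:,::-1],None,fx=4,fy=4,interpolation=3))"
```

```text
pose [ 0.6563 -0.1543  0.0705] [1.7996e+02 2.0000e-02 1.0479e+02] F [ 0.59 -0.05  2.02] op 0.0261 t 12.425
shift [-0.0015 -0.0012  0.0015] turn 0.29
```

View pics/b2.png

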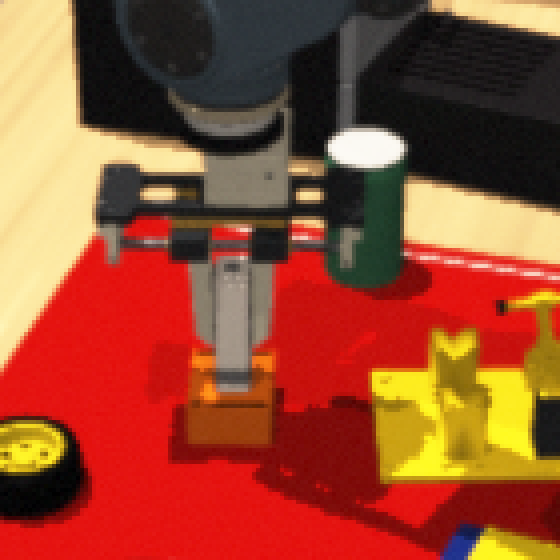

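Gripped at 26.1 mm opening, matching the gauge's thickness, with the gauge centred. Lifting.

Request:
{"api": "servo_tool", "payload": {
  "moves": [
    [[0, 0, 0, 0, 255], [0, 0, -0.01, 0, 255], [0, 0, -0.03, 0, 255], [0, 0, -0.06, 0, 255], [0, 0, -0.09, 0, 255]]
  ],
  "grip_force": 40
}}

```text
t: 13.1
position: [0.6554, -0.1542, 0.1616]
orientation: [-179.9, -0.0, 104.8]
force: [0.1, -0.7, -2.4]
opening: 0.0256
```

Request:
{"api": "servo_tool", "payload": {
  "moves": [
    [[0, 0, -0.03, 0, 255], [0, 0, -0.055, 0, 255], [0, 0, -0.055, 0, 255], [0, 0, -0.055, 0, 255], [0, 0, -0.055, 0, 255]]
  ]
}}

```text
t: 13.72
position: [0.6554, -0.154, 0.2137]
orientation: [-179.9, -0.1, 104.8]
force: [0.2, -0.5, -2.8]
opening: 0.026
```

```bash
python3 -c "
from h import *
go(.615,.146,.215,2.97)
a=viewer.get_image('side')[90:230,230:370]
cv2.imwrite('pics/b3.png',cv2.resize(a[:,:,::-1],None,fx=4,fy=4,interpolation=3))"
```

```text
pose [ 0.6554 -0.154   0.2137] [-1.7988e+02 -7.0000e-02  1.0480e+02] F [ 0.16 -0.5  -2.77] op 0.026 t 13.725
shift [ 0.3004  0.0376 -0.0013] turn 11.83
```

View pics/b3.png

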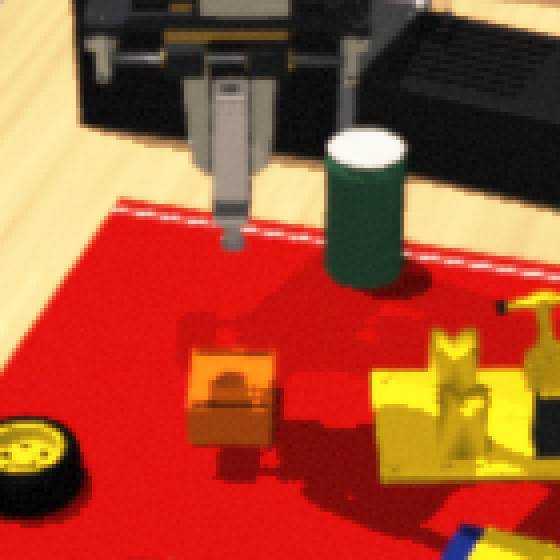

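The gauge is lifted clear, with its foot at (232,240). The weight baseline is Fz ≈ −2.6 N. Moving over to the wheel.

Request:
{"api": "servo_tool", "payload": {
  "moves": [
    [[0.04, 0.005, 0, 3, 255], [0.09, 0.011, 0, 6, 255], [0.145, 0.018, 0, 9, 255], [0.2, 0.025, 0, 11.8, 255], [0.25, 0.031, 0, 11.8, 255]]
  ]
}}

```text
t: 14.4
position: [0.6215, 0.0973, 0.2146]
orientation: [-179.9, 0.0, 93.0]
force: [0.3, -0.4, -2.4]
opening: 0.0256
```

Request:
{"api": "servo_tool", "payload": {
  "moves": [
    [[0.02, 0.001, 0, 0, 255], [0.035, -0.002, 0, 0, 255], [0.045, -0.004, 0, 0, 255], [0.045, -0.004, 0, 0, 255], [0.045, -0.004, 0, 0, 255]]
  ]
}}

```text
t: 15.02
position: [0.616, 0.1394, 0.2151]
orientation: [180.0, 0.0, 93.0]
force: [-1.0, 0.0, -2.7]
opening: 0.0261
```

```bash
python3 -c "
from h import *
go(.615,.146,.215,2.97)
s=viewer.get_image('side');t=viewer.get_image('top')
cv2.imwrite('pics/raw_s4.png',s[:,:,::-1]);cv2.imwrite('pics/raw_t4.png',t[:,:,::-1])
a=s[150:290,200:340];b=t[120:260,200:340]
cv2.imwrite('pics/b4.png',cv2.resize(np.hstack([a,b])[:,:,::-1],None,fx=2.8,fy=2.8,interpolation=3))"
```

```text
pose [0.616  0.1394 0.2151] [1.800e+02 1.000e-02 9.295e+01] F [-1.    0.03 -2.67] op 0.0261 t 15.025
shift [ 0.0067 -0.0006  0.0001] turn -0.02
```

View pics/b4.png

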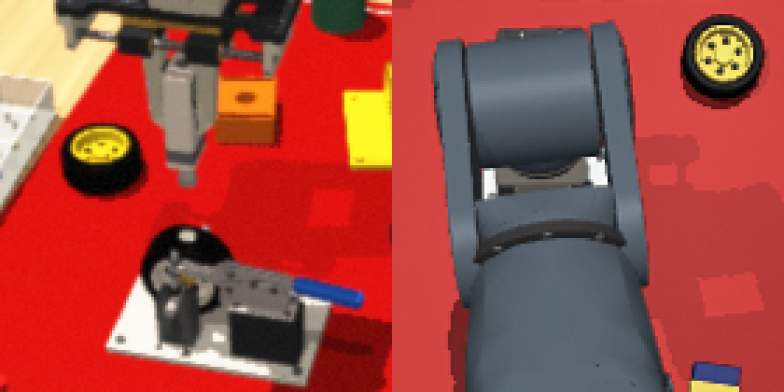

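```bash
python3 -c "
from h import *
a=cv2.imread('pics/raw_s4.png')[185:255,235:305]
cv2.imwrite('pics/b5.png',cv2.resize(a,None,fx=8,fy=8,interpolation=3))
o=[235,185]
print((proj('side',[.616,.1394,.1526])-o)*8+4,(proj('side',[.616,.1394,.1586])-o)*8+4, (proj('side',[.615,.146,.098])-o)*8+4)
"
```

```text
[[259.88578332 239.00520278]] [[259.11810672 223.63528341]] [[262.65199557 388.74980051]]
```

View pics/b5.png

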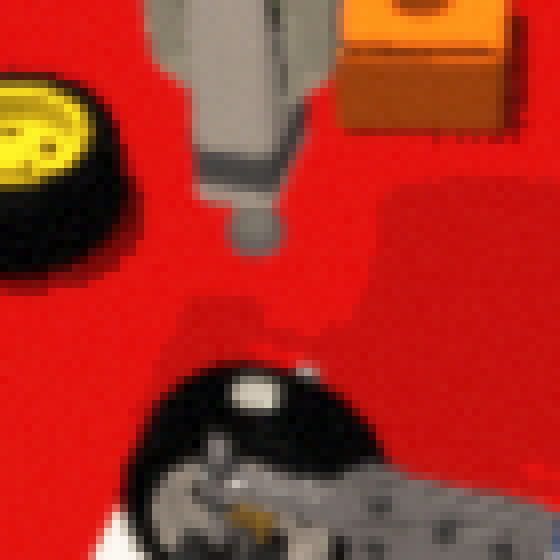

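Side view: foot underside centre at about (258,239), against a predicted (260,239), so the gauge sits as expected in the fingers. The dot is at (257,393), which puts it at about (0.616, 0.147). Now moving over it and down to just above contact.

Request:
{"api": "servo_tool", "payload": {
  "moves": [
    [[0.0077, 0, 0.01, 0, 255], [0.0077, 0, 0.025, 0, 255], [0.0077, 0, 0.04, 0, 255], [0.0077, 0, 0.047, 0, 255], [0.0077, 0, 0.047, 0, 255]]
  ]
}}

```text
t: 15.75
position: [0.6152, 0.1477, 0.1675]
orientation: [-179.9, 0.0, 93.0]
force: [-0.8, -0.2, -2.4]
opening: 0.0257
```

```bash
python3 -c "
from h import *
go(.6158,.147,.162,2.97)
s=viewer.get_image('side');a=s[185:255,235:305]
cv2.imwrite('pics/b6.png',cv2.resize(a[:,:,::-1],None,fx=8,fy=8,interpolation=3))"
```

```text
pose [0.6152 0.1477 0.1675] [-1.7994e+02  1.0000e-02  9.2990e+01] F [-0.81 -0.15 -2.38] op 0.0257 t 15.75
shift [-0.0008  0.0006  0.0055] turn 0.02
```

View pics/b6.png

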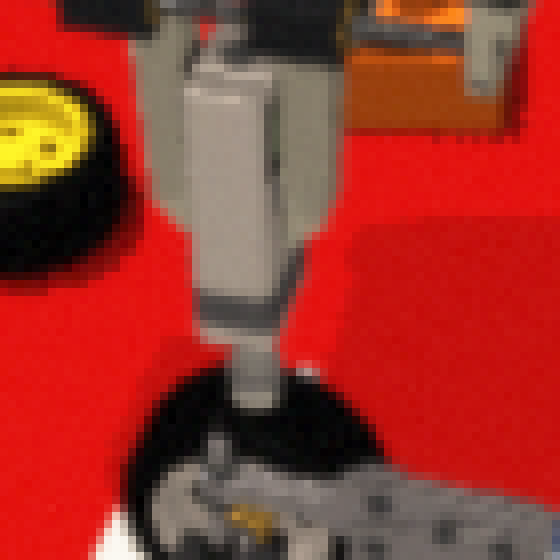

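The foot covers the dot with its centre at u≈257, the same column as the dot. Pressing down in small steps.

Request:
{"api": "servo_tool", "payload": {
  "moves": [
    [[0, 0.0005, 0.001, 0, 255], [0, 0.0005, 0.002, 0, 255], [0, 0.0005, 0.003, 0, 255], [0, 0.0005, 0.004, 0, 255], [0, 0.0005, 0.004, 0, 255]]
  ]
}}

```text
t: 16.42
position: [0.6159, 0.1479, 0.1641]
orientation: [-180.0, 0.0, 93.0]
force: [0.5, -0.4, -3.0]
opening: 0.0259
```

Request:
{"api": "servo_tool", "payload": {
  "moves": [
    [[0, 0, 0.0005, 0, 255], [0, 0, 0.001, 0, 255], [0, 0, 0.0015, 0, 255], [0, 0, 0.002, 0, 255], [0, 0, 0.002, 0, 255]]
  ]
}}

```text
t: 17.05
position: [0.6159, 0.1479, 0.1622]
orientation: [180.0, -0.0, 93.0]
force: [0.1, 0.4, -1.6]
opening: 0.026
```

Request:
{"api": "servo_tool", "payload": {
  "moves": [
    [[0, 0, 0.0005, 0, 255], [0, 0, 0.001, 0, 255], [0, 0, 0.0015, 0, 255], [0, 0, 0.0015, 0, 255], [0, 0, 0.0015, 0, 255]]
  ]
}}

```text
t: 17.68
position: [0.6159, 0.1479, 0.1607]
orientation: [180.0, -0.0, 93.0]
force: [-0.3, -0.0, 0.3]
opening: 0.0257
```

Request:
{"api": "servo_tool", "payload": {
  "moves": [
    [[0, 0, 0.0005, 0, 255], [0, 0, 0.0005, 0, 255], [0, 0, 0.0005, 0, 255], [0, 0, 0.0005, 0, 255], [0, 0, 0.0005, 0, 255]]
  ]
}}

```text
t: 18.3
position: [0.616, 0.1479, 0.1603]
orientation: [180.0, -0.0, 93.0]
force: [-0.3, -0.0, 1.5]
opening: 0.0262
```

Request:
{"api": "servo_tool", "payload": {
  "moves": [
    [[0, 0, 0.0005, 0, 255], [0, 0, 0.0005, 0, 255], [0, 0, 0.001, 0, 255], [0, 0, 0.001, 0, 255], [0, 0, 0.001, 0, 255]]
  ]
}}

```text
t: 18.92
position: [0.6165, 0.1479, 0.1602]
orientation: [179.9, -0.0, 93.0]
force: [-1.5, -1.2, 8.6]
opening: 0.0259
```

Request:
{"api": "servo_tool", "payload": {
  "moves": [
    [[0, 0, 0, 0, 255], [0, 0, 0, 0, 255], [0, 0, 0, 0, 255], [0, 0, 0, 0, 255], [0, 0, 0, 0, 255]]
  ]
}}

```text
t: 19.55
position: [0.6165, 0.1479, 0.1602]
orientation: [179.9, -0.0, 93.0]
force: [-0.5, -0.8, 8.9]
opening: 0.0257
```

```bash
python3 -c "
from h import *
for i in range(4):
    s=viewer.get_image('side');go(.6158,.147,.162,2.97)
a=s[185:275,235:335]
cv2.imwrite('pics/b7.png',cv2.resize(a[:,:,::-1],None,fx=6.5,fy=6.5,interpolation=3))"
```

```text
pose [0.6165 0.1479 0.1602] [ 1.7989e+02 -1.0000e-02  9.3000e+01] F [-1.58 -0.11  7.74] op 0.0262 t 19.6
shift [-0.0009 -0.0007 -0.0018] turn 0.03
pose [0.6164 0.1479 0.1602] [179.9  -0.   93. ] F [-0.35 -0.2   8.89] op 0.0257 t 19.65
shift [-0.0009 -0.0007 -0.0018] turn 0.03
pose [0.6165 0.1479 0.1602] [179.9  -0.   93. ] F [-0.59 -0.65  8.43] op 0.0258 t 19.7
shift [-0.0009 -0.0007 -0.0018] turn 0.03
pose [0.6165 0.1479 0.1602] [ 1.799e+02 -1.000e-02  9.300e+01] F [-0.71 -0.69  7.51] op 0.0261 t 19.75
shift [-0.0009 -0.0007 -0.0018] turn 0.03
```

View pics/b7.png

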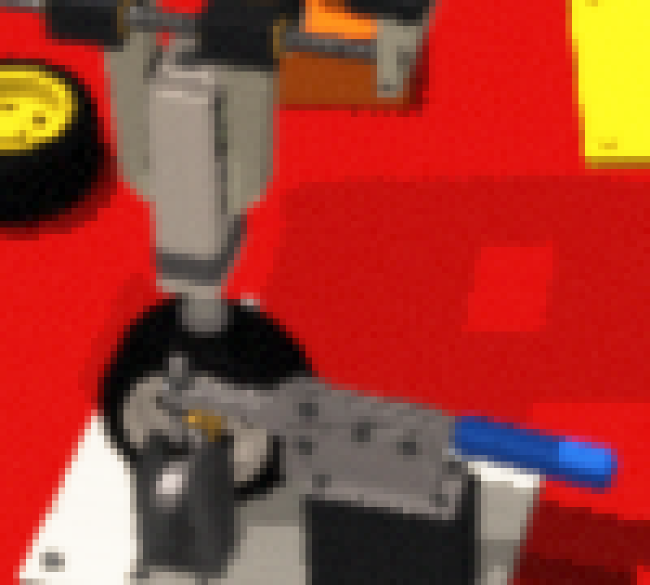

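The gauge stands upright with its foot over the dot near (203,320), and the handle is still level and locked. The push is about 11 N (Fz ≈ +8.3 N against −2.6 N hanging free) and steady. Handing in.

```bash
python3 -c "
from workcell import bot
print(bot.hand_in()); print(bot.state()['force'])"
```

```text
the job is handed in; nothing more can be done
None
the job is handed in; nothing more can be done
```

I locked the wheel in the white nest, lifted the gauge out of its stand and handed in at about 20 s, still pressing it on the white dot. No verdict was reported.

**Clamp:**
- I gripped the blue handle, followed its path down and let go. It stayed down, and in the side picture it sat within a pixel of where a locked handle should be.
- While I pressed the handle down, the vertical force fell to about zero over the last millimetres, so I could not tell a snap from the pads slipping. As a check I pressed the closed fingers on the grip; they met a firm stop at 98 mm, which fits a locked handle.
- I could not measure the force of the rubber tip on the arbor, but the pictures show it resting there.

**Gauge:**
- **Press force:** I held it at 40 N grip. The push on the tyre was steady at about 11 N, from wrist readings of about +8.3 N against −2.6 N hanging free.
- **Upright:** The tool was within about 0.1° of vertical.
- **On the dot:** The foot covered the dot in the side picture. The top and side cameras disagreed by about 2–3 mm on where the dot is, so I aimed between them. The final tool position is within about 3 mm of both; the limit is 8 mm.

I touched nothing else on the bench. I checked the final pose from the side camera only, because the arm blocked the top view.

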